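Hold the carton feeder open for its next refill

TASK

One of the two refill cartons stands ready on the side shelf of the spring-loaded carton feeder; the other, on the lunch tray, is for elsewhere. Pull the feeder's pusher back by its black handle until its pointers line up with the pair of marks for the carton on the side shelf (the first marks for the short carton, the second marks, farther back, for the long one) and keep it still there for a couple of seconds so that a colleague can drop the carton in. Finish while still holding the handle there, because the pusher springs shut if let go, and leave the cartons, jar and can where they stand.

Things in the scene. Friction and masses are not known exactly. Their poses are not given: they have to be found in the camera images.
- feeder: fixed metal carton feeder: an open-topped channel 250 long, 92 wide, walls with outward flanges (116 over the flanges) whose tops are 56 mm above the counter; end wall at its +x end, 70 high. Origin on the counter at the channel's middle; x runs along the channel from the rear to the end wall, z up. The pusher is pulled towards -x of this frame. A flat side shelf (6 thick) lies along its +y side. Nothing of it except pusher and handle moves
- pusher (a joint): travel of the pusher along the channel, m: 0 = shut, against the end wall, grows as it is pulled back (feeder -x), stop at 0.135. A spring returns it: about 3 N at 0, rising 0.6 N per 10 mm, to 9.6 N at 0.11. 0.060 = pointers on the first (near) marks, 0.110 = on the second (far) marks
- handle_grip (a point): centre of the black crossbar of the pusher's T-handle, 64 long (feeder y), 14 thick (feeder x), 16 high, on a steel stem 10 x 12 mm that rises from the pusher's sled 45 mm behind its face. 120 mm above the counter and free on all sides (about 55 mm clear below it down to the flanges, only the stem beneath its middle); can be pinched across its 14 mm thickness from above. Moves with the pusher
- pointer (a point): on the channel's centre line, level with the two black pointer tabs (4 mm wide) that stick out sideways from the pusher's face plate over the flanges, at flange height. Moves with the pusher
- mark_near (a point): on the channel's centre line, level with the first pair of marks: thin black lines (4 mm wide) across the top of both flanges, 60 mm behind the shut pointers; for the short carton
- mark_far (a point): the same for the second pair of marks, 50 mm farther back (110 mm behind the shut pointers); for the long carton
- side_shelf (a point): middle of the upper face of the feeder's side shelf, 140 x 98 mm, 6 mm above the counter, axes as the feeder's; one carton stands on it at the start, within about 15 mm of this point
- short_centre (a point): centre of the short plain cardboard carton, 60 long x 70 wide x 70 high, 0.16 kg, loose; stands on the side shelf or on the lunch tray
- long_centre (a point): centre of the long plain cardboard carton, 110 long x 70 wide x 70 high, 0.29 kg, loose; stands on whichever of side shelf and lunch tray the short one does not
- lunch_tray: fixed pale green plastic lunch tray, 250 x 190, rim 18 high, floor 6 mm above the counter; origin under its middle
- spice_jar: loose jar with lid, 56 diameter, about 130 high, origin under its middle; leave alone
- oil_can: loose can, 66 diameter, 110 high, origin under its middle; leave alone
Not all that is in view belongs to the job. What is shaped like the part that bears long_centre but green is not meant.

How it is judged:
By the outcome, as a careful person would: the job done as asked, in the order asked, and still so for the second after the job is handed in, while the arm keeps its last pose, push and grip.
It also fails if it takes over 40 s, if anything falls off the work surface, if the arm or the gripper's body presses on something with over 40 N, if the wrist force passes 120 N, or if a joint passes its speed limit or range.

ROBOT

A 6-joint arm with a two-finger parallel gripper is mounted at the origin on the work surface. World frame = base frame: x ahead of the robot, y to its left, z up, the work surface at z = 0. Lengths are in m, angles in rad, forces in N, time in s.
With the tool pointing down it reaches from about 0.425 to 0.95 m from the base axis. Payload 3.5 kg.
Tool frame: the origin (TCP) lies midway between the tips of the shut fingers; the grasp point (between the pads) lies 19 mm behind it; y points along the fingers, x is the direction in which the jaws open and shut, and the axes are right-handed (so a half turn about y gives the same grasp; the last joint's range is limited). The gripper opens to 85 mm and grips with 20 to 120 N. Pads are 22 mm wide; open, the fingers measure 114 mm over their backs; the gripper's body (76 mm by 85 mm) begins 54 mm behind the grasp point. The pads swing forward as they close: fully open they stand 13 mm farther back than shut.
Start: joints at [-1.275, 0.286, 1.577, -0, 1.279, -0.15], TCP at [0.291, -0.609, 0.231] pointing down, gripper open.
Joint ranges: [-2.77, 2.77], [-0.9, 2.22], [0.21, 2.48], [-1.53, 4.67], [0.24, 2.81], [-2.84, 2.84]. Speed limits (rad/s): [2.79, 2.79, 3.14, 3.14, 3.14, 3.14].

INTERFACE

Orientations are given as a unit quaternion [x, y, z, w].
In Python, from plant import ctrl, viewer gives the robot as it stands.
- The arm moves only by the tool step_arm, never from a script. Its argument "rows" is a list of rows, each a list of 3 entries, a list of its own where there are three numbers: the turn, a rotation vector about the tool's x, y, z in degrees, then the shift along the tool's x, y, z in mm, then the closure, from 0 (fully open) to 1 (shut). A call has 1 to 10 rows; each row is the pose to reach, as a shift and turn from the pose commanded when the call began, along the tool's axes at that moment; what a row does not reach only later rows make up. A row lasts 1/12 s, in which the tool goes at most 41.7 mm and 7.16 degrees, less where a joint would pass 70% of its speed; a pose out of reach is approached as far as the arm can. A call with a gripper value outside its range is refused whole. The fingers move at their own pace and stop on an object; "newtons" is the grip in N (left out, the last holds). Time passes only in rows, so rows that repeat a pose let the fingers close. It gives the time, the measured TCP pose, the force and the opening at its end, in the units of the state.
- ctrl.get_state(): the state, without advancing time (a new reading comes with each control period).
- viewer.read_camera(name): name is "scene" or "top" or "wrist"; returns (picture, depth): 400x640x3 uint8, red, green, blue; 400x640 float32, m along the optical axis (not along the pixel's ray), 0 where there is no reading.
- viewer.calibration(name): a dict with "K" (3x3 intrinsics, pixels), "R" (3x3) and "t" (3): a world point X has camera coordinates R X + t. Camera axes: x right, y down, z forward; pixel columns grow to the right and rows downward; lengths in m; the calibration is good to about 2 mm. The wrist camera is an equidistant fisheye: a pixel r from the principal point sees the ray r / f radians off the axis. A picture is of the moment at which its call begins: read the wrist's pose just before it. calibration takes no time and is no camera call; for the wrist camera it gives the pose at the moment of the call.
- ctrl.sign_off(): hands the job in, once; it reports no verdict.
The state is a dict: "time": time; "qpos": joint angles; "dq": joint speeds; "joint_efforts": joint torques, N m; "eef_pos": TCP position; "tcp_rot": TCP orientation; "contact_force": force on the tool from outside, world axes, zero at the start; "wrist_torque": the same for the moment, N m; "opening": opening from 0.0 (shut) to 1.0 (fully open).
Only numpy, scipy, OpenCV 4.12 (cv2) and the standard library are available. Lean on these libraries where they do the work, as an engineer would, in place of code of your own. Each camera call takes 0.05 s, during which the arm holds its last target.

## Working session

There is one attempt and no reset: what is moved stays moved. The work goes in short steps, Python scripts to look and compute and a tool call to move; the robot and the scene stay as the last step left them, time stands still between calls to the robot, and variables do not carry over. Pictures are saved under pics/ and viewed, and the job is handed in when it is done.

Besides the shell and the picture viewer there is one more tool, called after ">>>" as name([rows], argument=value, ...), one row to a line, values as JSON. step_arm: Moves the arm, as the interface text tells. Its arguments: {"type":"object","properties":{"rows":{"type":"array"},"newtons":{"type":"number"}},"required":["rows"]}

```bash
mkdir -p pics; ls; python3 - <<'E'
from plant import ctrl, viewer
import cv2,numpy as np
print(ctrl.get_state())
for n in ["scene","top"]:
    p,d=viewer.read_camera(n)
    cv2.imwrite(f"pics/{n}0.png",p[:,:,::-1]); np.savez(f"{n}0.npz",p=p,d=d,**viewer.calibration(n))
    c=viewer.calibration(n); print(n,c)
E
```

```text
pics
{'time': 0.0, 'qpos': array([-1.27500473e+00,  2.87145708e-01,  1.57818417e+00,  9.69992648e-07,
        1.27858240e+00, -1.49995951e-01]), 'dq': array([-6.86481236e-04,  1.54364292e-03, -9.66033290e-04,  2.30884648e-04,
        3.46697287e-05, -6.11465462e-04]), 'joint_efforts': array([-6.82493301e-04, -4.05988562e+01, -2.92622244e+01, -1.30491690e-04,
        5.95103993e-03,  7.56261443e-06]), 'eef_pos': array([ 0.29087495, -0.60838506,  0.2299566 ]), 'tcp_rot': array([-0.59762046,  0.37772478, -0.37648401,  0.59869322]), 'contact_force': array([ 0.07270639, -0.03216712,  0.12350042]), 'wrist_torque': array([-0.03958446, -0.05113956, -0.02917221]), 'opening': 1.0043729452527137}
scene {'K': array([[480.13485474,   0.        , 319.34588271],
       [  0.        , 480.13485474, 205.35861655],
       [  0.        ,   0.        ,   1.        ]]), 'R': array([[ 0.24590309,  0.96921391,  0.01249314],
       [ 0.50402122, -0.11684661, -0.85575083],
       [-0.82794582,  0.21672858, -0.51723732]]), 't': array([-0.12028176, -0.20106387,  1.9582107 ])}
top {'K': array([[428.62705707,   0.        , 315.67950267],
       [  0.        , 428.62705707, 204.06038469],
       [  0.        ,   0.        ,   1.        ]]), 'R': array([[-0.01149926, -0.99981212,  0.01560409],
       [-0.99163492,  0.00939609, -0.12873192],
       [ 0.12856111, -0.01695388, -0.99155666]]), 't': array([-0.0475912 ,  0.59574904,  1.30350577])}
```

View pics/scene0.png

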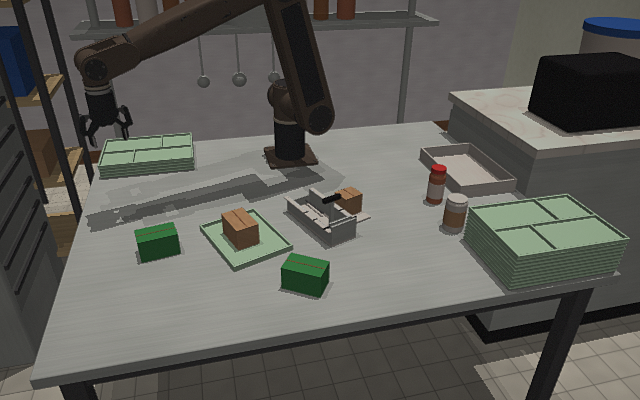

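View pics/top0.png

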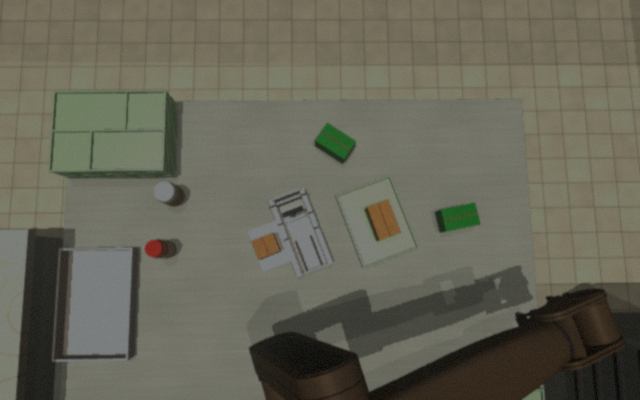

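The shelf carton, at top (265,245), looks shorter than the tray one at (382,220). Its handle is the black bar near (292,211). I'll zoom in and measure.

```bash
python3 - <<'E'
import cv2,numpy as np
z=np.load("top0.npz"); p=z['p']; d=z['d']
c=p[175:290,235:425,::-1]; cv2.imwrite("pics/top0z.png",cv2.resize(c,None,fx=4.2,fy=4.2,interpolation=cv2.INTER_CUBIC))
s=np.load("scene0.npz"); c=s['p'][170:260,270:390,::-1]; cv2.imwrite("pics/scene0z.png",cv2.resize(c,None,fx=6,fy=6,interpolation=cv2.INTER_CUBIC))
def world(z):
    d=z['d']; v,u=np.mgrid[0:400,0:640]; K=z['K']
    P=np.stack([(u-K[0,2])/K[0,0]*d,(v-K[1,2])/K[1,1]*d,d],-1)
    return (P-z['t'])@z['R']
W=world(z)
hsv=cv2.cvtColor(p,cv2.COLOR_RGB2HSV)
m=((hsv[...,0]>5)&(hsv[...,0]<22)&(hsv[...,1]>110)&(hsv[...,2]>60)).astype(np.uint8); m[:170]=0;m[290:]=0
n,l,st,ce=cv2.connectedComponentsWithStats(m)
for i in range(1,n):
    if st[i,4]>80:
        q=W[(l==i)&(d>0)&(abs(W[...,2]-.076)<.012)]
        print(st[i],ce[i],len(q),q.mean(0), cv2.minAreaRect((q[:,:2]*1000).astype(np.float32)), np.percentile(q[:,2],[5,50,95]))
# handle: height ~0.12
m=((W[...,2]>.105)&(W[...,2]<.14)&(d>0)); m[:185]=0;m[285:]=0;m[:,:245]=0;m[:,340:]=0
q=W[m];print(len(q)); print(np.argwhere(m)[:,::-1].min(0),np.argwhere(m)[:,::-1].max(0)); print(q.mean(0),cv2.minAreaRect((q[:,:2]*1000).astype(np.float32)),np.percentile(q[:,2],[5,50,95]))
E
```

```text
[367 200  33  40 810] [382.87901235 219.50493827] 803 [ 0.54137619 -0.25720952  0.0746401 ] ((541.9719848632812, -257.8238525390625), (106.4478759765625, 69.95149230957031), 19.03566551208496) [0.07020343 0.07459738 0.07935859]
[252 234  28  25 430] [265.40930233 245.77906977] 421 [0.46553497 0.09968593 0.07466478] ((465.5682678222656, 100.1312026977539), (56.536231994628906, 67.9668960571289), 21.83422088623047) [0.07012055 0.07472465 0.07894037]
111
[282 206] [302 217]
[0.56225136 0.01672824 0.12579446] ((562.9755859375, 16.500747680664062), (14.525527000427246, 62.74593734741211), 20.675155639648438) [0.1199493  0.12634846 0.1302491 ]
```

```bash
sleep 1
```

```text
(no output)
```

View pics/top0z.png

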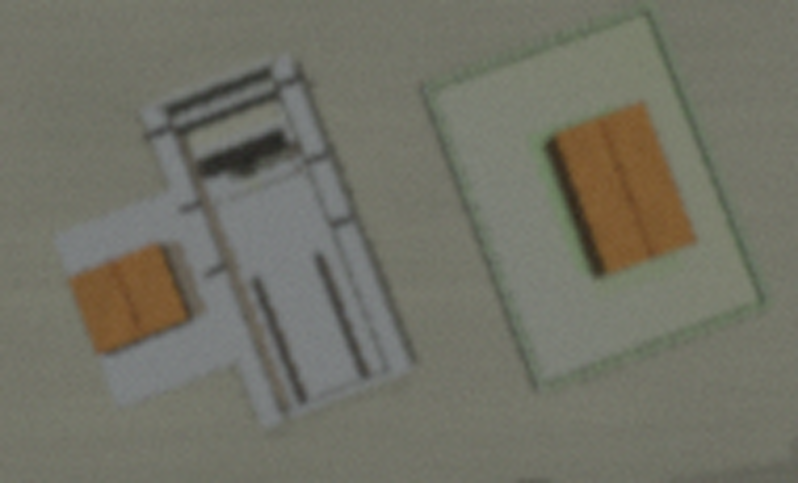

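View pics/scene0z.png

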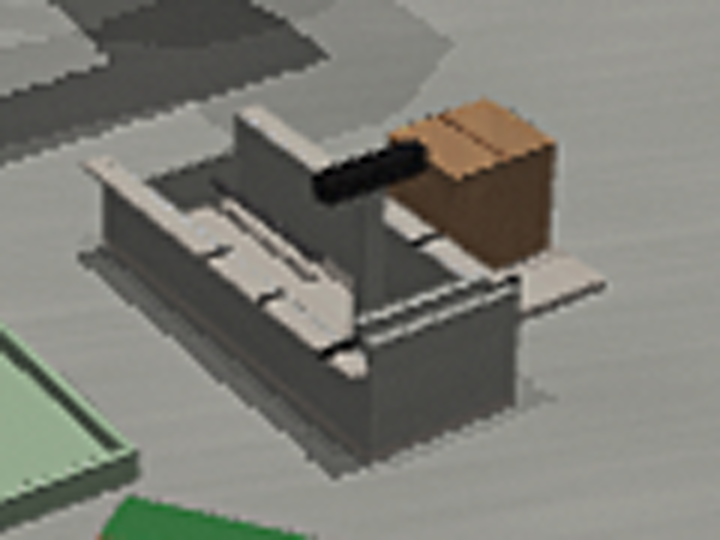

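```bash
cat > h.py <<'E'
import numpy as np
from scipy.spatial.transform import Rotation as Ro
def ray(c,u,v,z):
    K,R,t=c['K'],c['R'],c['t']; r=R.T@np.linalg.solve(K,[u,v,1.]); o=-R.T@t
    return o+r*(z-o[2])/r[2]
E
python3 - <<'E'
from h import *
from plant import ctrl
c=np.load("top0.npz")
f=lambda x,y,z:ray(c,(x-1.6)/4.2+235,(y-1.6)/4.2+175,z)
pl,pr=f(157,132,.056),f(293,84,.056)
nl,nr=f(190,208,.056),f(317,158,.056)
fl,fr=f(215,270,.056),f(342,220,.056)
for n,a in zip("pl pr nl nr fl fr".split(),(pl,pr,nl,nr,fl,fr)):print(n,a.round(4))
P,N,F=(pl+pr)/2,(nl+nr)/2,(fl+fr)/2
for a,b in((P,N),(N,F),(P,F)): e=a-b; print(np.linalg.norm(e),np.degrees(np.arctan2(e[1],e[0])))
e=pl-pr;print(np.linalg.norm(e),np.degrees(np.arctan2(-e[0],e[1])))
h=f(242,152,.128);print('handle top',h)
s=np.load("scene0.npz")
print('handle scene', ray(s,(369)/6+270,(170)/6+170,.122))
# scene marks right/left
g=lambda x,y:ray(s,x/6+270,y/6+170,.056)
for q in [(340,350),(270,295),(216,252),(508,282),(427,240)]:print(g(*q).round(4))
R=Ro.from_quat(ctrl.get_state()['tcp_rot']).as_matrix();print(R.round(3))
E
```

```text
pl [0.5881 0.0813 0.056 ]
pr [ 0.6228 -0.0189  0.056 ]
nl [0.5319 0.0571 0.056 ]
nr [ 0.5677 -0.036   0.056 ]
fl [0.4865 0.039  0.056 ]
fr [ 0.522  -0.0539  0.056 ]
0.0593603610719173 20.37421705108618
0.04900229563559502 21.525104570823014
0.108357241438122 20.89465401351931
0.10599738790130055 19.13171973346115
handle top [0.56448085 0.0162188  0.128     ]
handle scene [0.56823066 0.0156593  0.122     ]
[ 0.6248 -0.013   0.056 ]
[ 0.5688 -0.0345  0.056 ]
[ 0.5227 -0.0518  0.056 ]
[0.5844 0.0862 0.056 ]
[0.5361 0.0576 0.056 ]
[[ 0.431 -0.001  0.902]
 [-0.902  0.002  0.431]
 [-0.002 -1.     0.   ]]
```

Short carton is on the shelf (measured 57x68 mm), so the target is the near marks. Feeder yaw is about 20.5°, with the handle at about (0.564, 0.016). I'm moving towards it.

>>> step_arm([
  [[0,-6,0],[-22,0,26],0],
  [[0,-12,0],[-45,0,52],0],
  [[0,-18,0],[-67,0,77],0],
  [[0,-24,0],[-89,0,103],0],
  [[0,-30,0],[-112,0,129],0],
  [[0,-36,0],[-134,0,155],0],
  [[0,-42,0],[-156,0,181],0],
  [[0,-48,0],[-178,0,206],0],
  [[0,-54,0],[-201,0,232],0],
  [[0,-60,0],[-223,0,258],0],
])

```text
time: 0.93
eef_pos: [0.4278, -0.2947, 0.2308]
tcp_rot: [-0.706, 0.026, -0.026, 0.707]
contact_force: [0.3, -0.5, 0.4]
opening: 1.001
```

```bash
cat >> h.py <<'E'
def plan(st,target,yaw):
    R=Ro.from_quat(st['tcp_rot']).as_matrix()
    y=np.radians(yaw); X=np.array([np.cos(y),np.sin(y),0]);Y=np.array([0,0,-1.]);T=np.stack([X,Y,np.cross(X,Y)],1)
    print('pos',st['eef_pos'].round(4),'yaw',np.degrees(np.arctan2(R[1,0],R[0,0])).round(2),'turn',np.degrees(Ro.from_matrix(R.T@T).as_rotvec()).round(2),'shift mm',(R.T@(np.array(target)-st['eef_pos'])*1000).round(1),'F',st['contact_force'].round(2),'op',st['opening'],'t',st['time'],'q',st['qpos'].round(2))
E
python3 - <<'E'
from h import *
from plant import ctrl
plan(ctrl.get_state(),[.564,.016,.2],20.5)
E
```

```text
pos [ 0.4278 -0.2947  0.2308] yaw -4.18 turn [-4.000e-02 -2.468e+01 -2.000e-02] shift mm [113.2  31.  319.8] F [ 0.29 -0.46  0.44] op 1.0008870190618582 t 0.9333 q [-0.8  -0.06  1.96  0.    1.25 -0.73]
```

>>> step_arm([
  [[0,-3,0],[11,3,32],0],
  [[0,-5,0],[23,6,64],0],
  [[0,-8,0],[34,9,96],0],
  [[0,-10,0],[45,12,128],0],
  [[0,-13,0],[57,15,160],0],
  [[0,-15,0],[68,18,192],0],
  [[0,-18,0],[79,21,224],0],
  [[0,-20,0],[90,24,256],0],
  [[0,-23,0],[102,27,288],0],
  [[0,-24.6,0],[113,31,320],0],
])

```text
time: 1.77
eef_pos: [0.5655, 0.0154, 0.1999]
tcp_rot: [-0.696, -0.124, 0.125, 0.696]
contact_force: [1.7, -1.2, 0.2]
opening: 0.997
```

>>> step_arm([
  [[0,0,0],[0,0,0],0.3],
  [[0,0,0],[0,0,0],0.3],
  [[0,0,0],[0,0,0],0.3],
  [[0,0,0],[0,0,0],0.3],
])

```text
time: 2.1
eef_pos: [0.5649, 0.0128, 0.2002]
tcp_rot: [0.696, 0.123, -0.123, -0.696]
contact_force: [0.3, 0.1, 0.3]
opening: 0.7
```

```bash
python3 - <<'E'
from h import *
from plant import ctrl,viewer
import cv2
plan(ctrl.get_state(),[.564,.016,.101],20.5)
c=viewer.calibration("wrist")
p,d=viewer.read_camera("wrist"); cv2.imwrite("pics/w1.png",p[:,:,::-1]); np.savez("w1.npz",p=p,d=d,**c)
print(c)
p,d=viewer.read_camera("scene"); c=p[120:260,220:400,::-1];cv2.imwrite("pics/s1.png",cv2.resize(c,None,fx=4,fy=4,interpolation=cv2.INTER_CUBIC))
E
```

```text
pos [0.5649 0.0128 0.2002] yaw 20.07 turn [ 0.01 -0.43 -0.03] shift mm [ 0.3 99.2  3.3] F [0.31 0.09 0.33] op 0.6998212880689059 t 2.1 q [-0.16  0.07  1.88 -0.    1.19 -0.51]
{'K': array([[309.70691629,   0.        , 320.3318919 ],
       [  0.        , 309.70691629, 203.79537564],
       [  0.        ,   0.        ,   1.        ]]), 'R': array([[ 9.39710206e-01,  3.41971746e-01,  2.30844933e-04],
       [ 3.23370143e-01, -8.88813729e-01,  3.24718195e-01],
       [ 1.11249626e-01, -3.05066353e-01, -9.45810785e-01]]), 't': array([-0.53509164, -0.20214791,  0.2943042 ])}
```

```bash
sleep 1
```

```text
(no output)
```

View pics/w1.png

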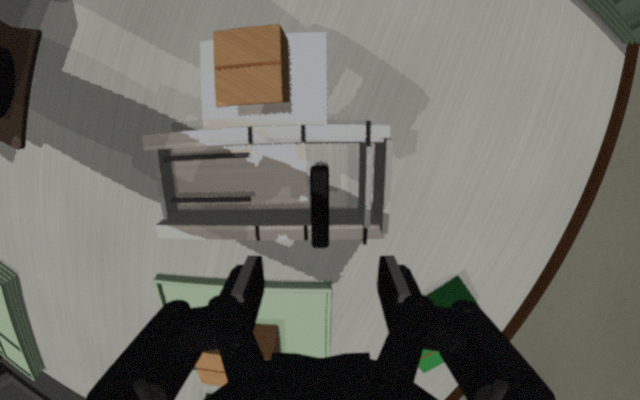

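View pics/s1.png

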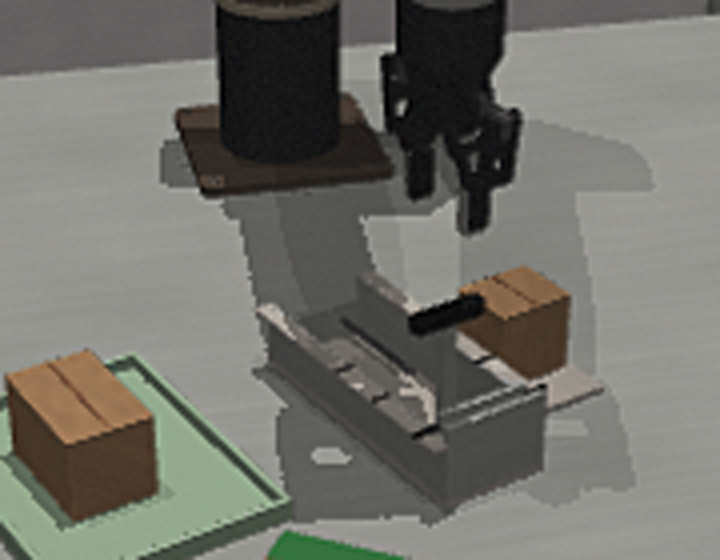

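The wrist view shows the black bar at (320,165-247), the pointers at x≈367, near marks at x≈304, far marks at x≈254. I'll cross-check the positions through the fisheye model.

```bash
cat >> h.py <<'E'
def fray(c,u,v,z):
    K,R,t=c['K'],c['R'],c['t']; a=np.array([u-K[0,2],v-K[1,2]])/K[0,0]; th=np.linalg.norm(a)
    dr=np.r_[a/th*np.sin(th),np.cos(th)]; r=R.T@dr; o=-R.T@t
    return o+r*(z-o[2])/r[2]
def lines(c,pts,z=.056):
    return {k:fray(c,*v,z) for k,v in pts.items()}
E
python3 - <<'E'
from h import *
import cv2
c=np.load("w1.npz"); p=c['p']
hs=[fray(c,320,165,.128),fray(c,320,246,.128)];h=(hs[0]+hs[1])/2;print('handle',h,np.linalg.norm(hs[0]-hs[1]))
e=hs[0]-hs[1];print(np.degrees(np.arctan2(-e[0],e[1])))
L=lines(c,dict(pl=(368,133),pr=(365,236),nl=(304,133),nr=(306,233),fl=(250.5,135),fr=(258,233)))
P,N,F=[(L[a+'l']+L[a+'r'])/2 for a in 'pnf']
for k,v in L.items():print(k,v.round(4))
for a,b in((P,N),(N,F),(P,F)): e=a-b; print(np.linalg.norm(e),np.degrees(np.arctan2(e[1],e[0])))
u=np.array([np.cos(np.radians(20.5)),np.sin(np.radians(20.5))]); print('handle behind pointer',(P-h)[:2]@u,(P-h)[:2]@[-u[1],u[0]],P)
E
```

```text
handle [0.56160498 0.020671   0.128     ] 0.06392666783110265
19.97678295379816
pl [0.5873 0.0811 0.056 ]
pr [ 0.6246 -0.0171  0.056 ]
nl [0.5314 0.0602 0.056 ]
nr [ 0.5664 -0.0344  0.056 ]
fl [0.484  0.0421 0.056 ]
fr [ 0.5197 -0.0519  0.056 ]
0.06020693660876668 18.49685112502701
0.050281266935966754 20.711011179059057
0.11046774542324808 19.50446472060149
handle behind pointer 0.04551993657038495 -0.0049205015219459655 [0.60596543 0.03200352 0.056     ]
```

>>> step_arm([
  [[0,0,0],[0,0,5],0.3],
  [[0,0,0],[0,20,5],0.3],
  [[0,0,0],[0,40,5],0.4],
  [[0,0,0],[0,60,5],0.4],
  [[0,0,0],[0,80,5],0.4],
  [[0,0,0],[0,92,5],0.4],
  [[0,0,0],[0,98,5],0.4],
  [[0,0,0],[0,98,5],0.4],
  [[0,0,0],[0,98,5],0.4],
  [[0,0,0],[0,98,5],0.4],
])

```text
time: 3.03
eef_pos: [0.5646, 0.0182, 0.1038]
tcp_rot: [0.697, 0.124, -0.123, -0.696]
contact_force: [0.3, 0.1, -0.0]
opening: 0.599
```

```bash
python3 - <<'E'
from h import *
from plant import ctrl,viewer
import cv2
plan(ctrl.get_state(),[.5625,.0175,.101],20.)
c=viewer.calibration("wrist")
p,d=viewer.read_camera("wrist"); cv2.imwrite("pics/w2.png",p[:,:,::-1]); np.savez("w2.npz",p=p,d=d,**c)
E
```

```text
pos [0.5646 0.0182 0.1038] yaw 20.13 turn [0.07 0.13 0.13] shift mm [-2.2  2.8  0.1] F [ 0.32  0.12 -0.03] op 0.5985499866370227 t 3.0333 q [-0.15  0.19  1.95  0.    1.01 -0.5 ]
```

```bash
sleep 1
```

```text
(no output)
```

View pics/w2.png

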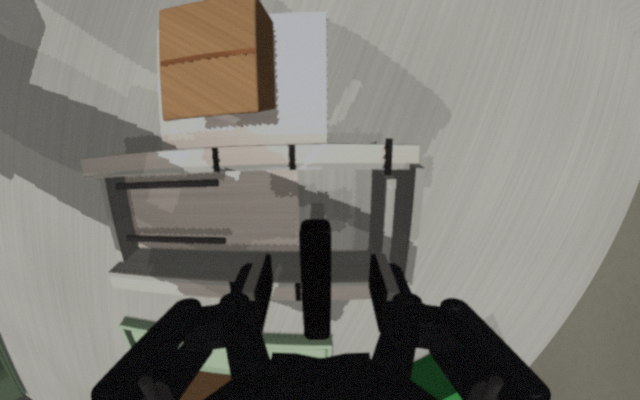

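The bar at (316,280) is between the fingers, slightly left of the middle at 320. I'll nudge over and close.

>>> step_arm([
  [[0,0,0],[-1.5,2,0],0.6],
  [[0,0,0],[-1.5,2,0],0.8],
  [[0,0,0],[-1.5,2,0],1],
  [[0,0,0],[-1.5,2,0],1],
  [[0,0,0],[-1.5,2,0],1],
  [[0,0,0],[-1.5,2,0],1],
  [[0,0,0],[-1.5,2,0],1],
  [[0,0,0],[-1.5,2,0],1],
  [[0,0,0],[-1.5,2,0],1],
  [[0,0,0],[-1.5,2,0],1],
], newtons=70)

```text
time: 3.92
eef_pos: [0.5624, 0.0179, 0.1008]
tcp_rot: [0.696, 0.124, -0.124, -0.696]
contact_force: [-1.7, 0.9, 4.6]
opening: 0.151
```

```bash
python3 - <<'E'
from h import *
from plant import ctrl
plan(ctrl.get_state(),[.5625-.0564,.0175-.0205,.101],20.)
E
```

```text
pos [0.5624 0.0179 0.1008] yaw 20.16 turn [0.01 0.16 0.03] shift mm [-60.   -0.2  -0.2] F [-1.74  0.86  4.64] op 0.150675016025953 t 3.9167 q [-0.15  0.19  1.95  0.    1.   -0.5 ]
```

Gripped (opening about 13 mm). Pulling 57 mm, then I'll look.

>>> step_arm([
  [[0,0,0],[-4,0,0],1],
  [[0,0,0],[-11,0,0],1],
  [[0,0,0],[-19,0,0],1],
  [[0,0,0],[-27,0,0],1],
  [[0,0,0],[-35,0,0],1],
  [[0,0,0],[-43,0,0],1],
  [[0,0,0],[-50,0,0],1],
  [[0,0,0],[-55,0,0],1],
  [[0,0,0],[-57,0,0],1],
  [[0,0,0],[-57,0,0],1],
])

```text
time: 4.75
eef_pos: [0.5098, -0.002, 0.1008]
tcp_rot: [0.697, 0.125, -0.122, -0.696]
contact_force: [5.8, 1.7, -0.3]
opening: 0.146
```

>>> step_arm([
  [[0,0,0],[0,0,0],1],
  [[0,0,0],[0,0,0],1],
  [[0,0,0],[0,0,0],1],
])

```text
time: 5.0
eef_pos: [0.5101, -0.0019, 0.1008]
tcp_rot: [0.697, 0.125, -0.122, -0.696]
contact_force: [5.7, 2.0, 1.4]
opening: 0.153
```

```bash
cat > look.py <<'E'
import sys
from h import *
from plant import ctrl,viewer
import cv2
n=sys.argv[1]
plan(ctrl.get_state(),[.506,-.003,.101],20.)
for k in ("wrist","scene","top"):
    c=viewer.calibration(k)
    p,d=viewer.read_camera(k); np.savez(f"{k}{n}.npz",p=p,d=d,**c)
    b={"wrist":(100,360,120,470),"scene":(170,260,270,390),"top":(175,290,235,345)}[k]; f={"wrist":2.2,"scene":6,"top":5}[k]
    cv2.imwrite(f"pics/{k}{n}.png",cv2.resize(p[b[0]:b[1],b[2]:b[3],::-1],None,fx=f,fy=f,interpolation=cv2.INTER_CUBIC))
E
python3 look.py 3
```

```text
pos [ 0.5101 -0.0019  0.1008] yaw 20.11 turn [0.11 0.11 0.29] shift mm [-4.2 -0.2  0.3] F [5.71 1.95 1.37] op 0.15340424506880965 t 5.0 q [-0.2   0.07  2.08  0.    0.98 -0.56]
```

```bash
sleep 1
```

```text
(no output)
```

View pics/wrist3.png

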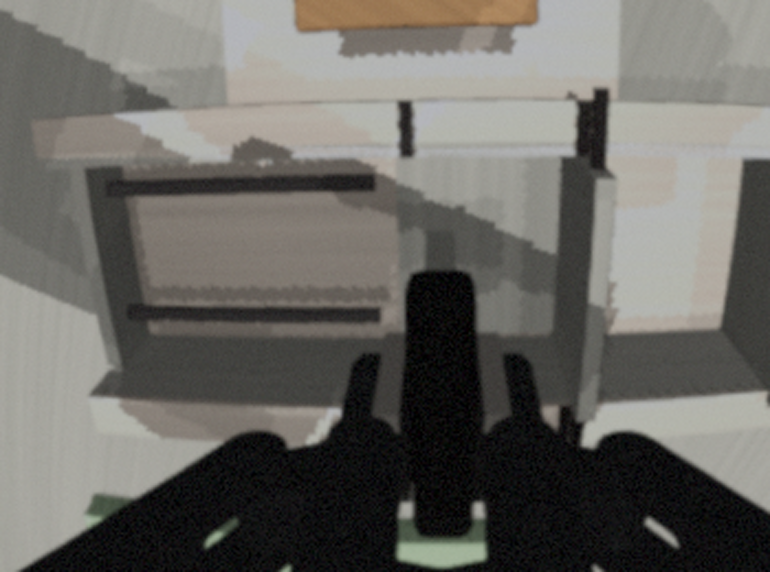

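View pics/scene3.png

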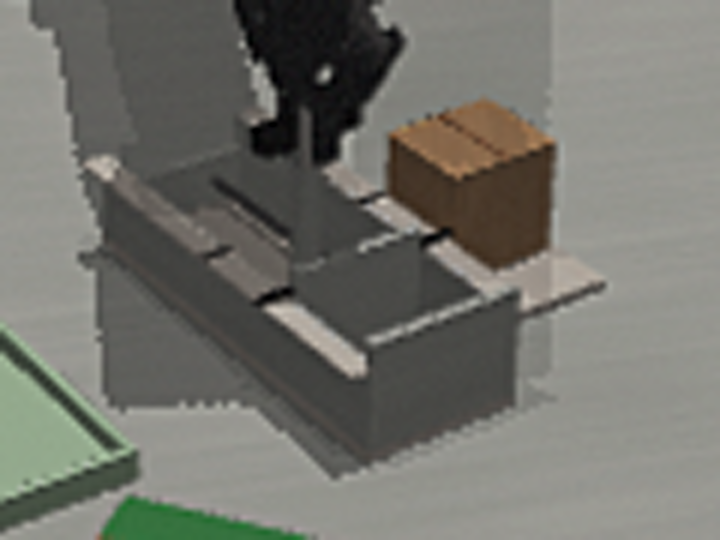

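View pics/top3.png

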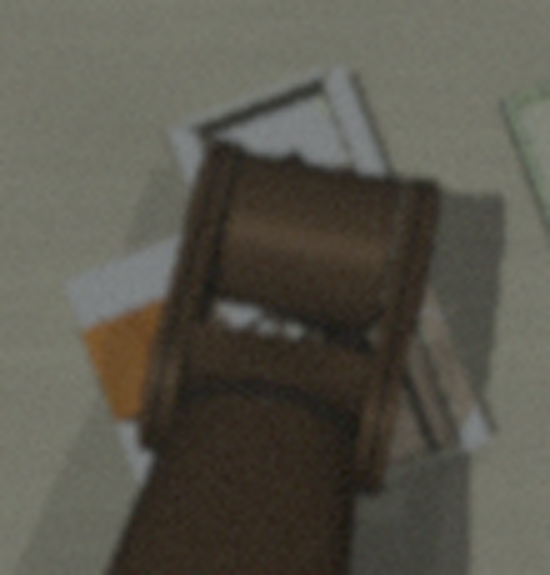

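In the wrist view, the pointer at x≈600 is still about 14 px (about 3.9 mm) short of the near mark at x≈586 (far mark at x≈406). Tool travel of 55.9 mm agrees. I'll pull another 4 mm.

>>> step_arm([
  [[0,0,0],[-2,0,0],1],
  [[0,0,0],[-4,0,0],1],
  [[0,0,0],[-4,0,0],1],
  [[0,0,0],[-4,0,0],1],
  [[0,0,0],[-4,0,0],1],
  [[0,0,0],[-4,0,0],1],
])

```text
time: 5.65
eef_pos: [0.5065, -0.0032, 0.1009]
tcp_rot: [0.697, 0.125, -0.121, -0.696]
contact_force: [4.9, 2.2, 0.5]
opening: 0.148
```

```bash
python3 look.py 4; python3 - <<'E'
import numpy as np,cv2
p=np.load('wrist4.npz')['p']
c=p[130:180,290:420,::-1];cv2.imwrite('pics/wz4.png',cv2.resize(c,None,fx=6,fy=6,interpolation=cv2.INTER_CUBIC))
E
```

```text
pos [ 0.5065 -0.0032  0.1009] yaw 20.11 turn [0.12 0.11 0.31] shift mm [-0.4 -0.1  0.4] F [4.91 2.25 0.46] op 0.14824799725709245 t 5.65 q [-0.21  0.06  2.09  0.    0.98 -0.56]
```

```bash
sleep 1
```

```text
(no output)
```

View pics/wz4.png

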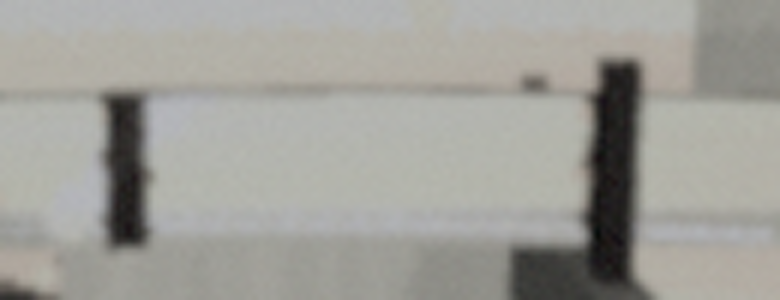

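View pics/scene4.png

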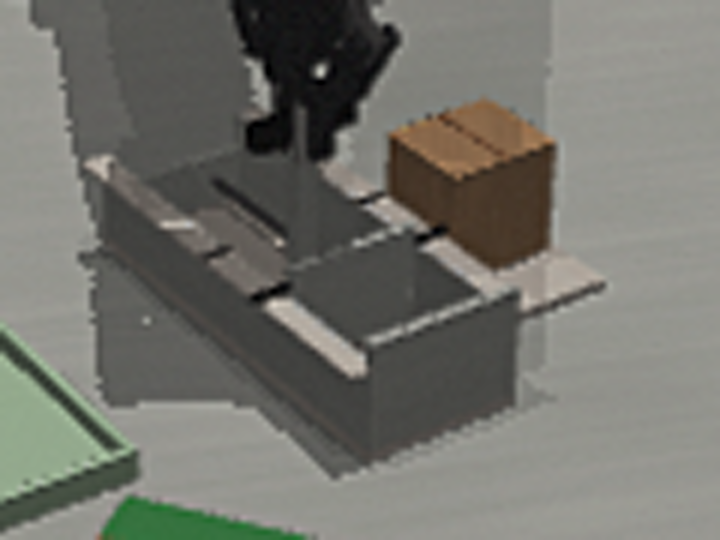

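The pointer now covers the near mark, with only about 0.5 mm of the mark showing on the rear side. I'll trim by 0.4 mm and hold for over 2 s.

>>> step_arm([
  [[0,0,0],[-0.4,0,0],1],
  [[0,0,0],[-0.4,0,0],1],
  [[0,0,0],[-0.4,0,0],1],
  [[0,0,0],[-0.4,0,0],1],
  [[0,0,0],[-0.4,0,0],1],
  [[0,0,0],[-0.4,0,0],1],
  [[0,0,0],[-0.4,0,0],1],
  [[0,0,0],[-0.4,0,0],1],
  [[0,0,0],[-0.4,0,0],1],
  [[0,0,0],[-0.4,0,0],1],
])

```text
time: 6.63
eef_pos: [0.5061, -0.0034, 0.1008]
tcp_rot: [0.697, 0.126, -0.121, -0.696]
contact_force: [6.3, 1.4, 1.0]
opening: 0.15
```

>>> step_arm([
  [[0,0,0],[0,0,0],1],
  [[0,0,0],[0,0,0],1],
  [[0,0,0],[0,0,0],1],
  [[0,0,0],[0,0,0],1],
  [[0,0,0],[0,0,0],1],
  [[0,0,0],[0,0,0],1],
  [[0,0,0],[0,0,0],1],
  [[0,0,0],[0,0,0],1],
  [[0,0,0],[0,0,0],1],
  [[0,0,0],[0,0,0],1],
])

```text
time: 7.47
eef_pos: [0.5061, -0.0034, 0.1008]
tcp_rot: [0.697, 0.126, -0.121, -0.696]
contact_force: [6.9, 2.8, 0.5]
opening: 0.151
```

>>> step_arm([
  [[0,0,0],[0,0,0],1],
  [[0,0,0],[0,0,0],1],
  [[0,0,0],[0,0,0],1],
  [[0,0,0],[0,0,0],1],
  [[0,0,0],[0,0,0],1],
  [[0,0,0],[0,0,0],1],
  [[0,0,0],[0,0,0],1],
  [[0,0,0],[0,0,0],1],
  [[0,0,0],[0,0,0],1],
  [[0,0,0],[0,0,0],1],
])

```text
time: 8.3
eef_pos: [0.5061, -0.0034, 0.1008]
tcp_rot: [0.697, 0.126, -0.121, -0.696]
contact_force: [5.6, 1.8, 0.3]
opening: 0.155
```

>>> step_arm([
  [[0,0,0],[0,0,0],1],
  [[0,0,0],[0,0,0],1],
  [[0,0,0],[0,0,0],1],
  [[0,0,0],[0,0,0],1],
  [[0,0,0],[0,0,0],1],
  [[0,0,0],[0,0,0],1],
  [[0,0,0],[0,0,0],1],
  [[0,0,0],[0,0,0],1],
  [[0,0,0],[0,0,0],1],
  [[0,0,0],[0,0,0],1],
])

```text
time: 9.13
eef_pos: [0.5061, -0.0034, 0.1008]
tcp_rot: [0.697, 0.125, -0.121, -0.696]
contact_force: [7.0, 2.7, -0.2]
opening: 0.151
```

```bash
python3 look.py 5; python3 - <<'E'
import numpy as np,cv2
p=np.load('wrist5.npz')['p']
c=p[130:180,290:420,::-1];cv2.imwrite('pics/wz5.png',cv2.resize(c,None,fx=6,fy=6,interpolation=cv2.INTER_CUBIC))
E
```

```text
pos [ 0.5061 -0.0034  0.1008] yaw 20.11 turn [0.11 0.11 0.31] shift mm [ 0.  -0.2  0.4] F [ 7.   2.7 -0.2] op 0.1509785481610211 t 9.1333 q [-0.21  0.06  2.09  0.    0.98 -0.56]
```

```bash
sleep 1
```

```text
(no output)
```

View pics/wz5.png

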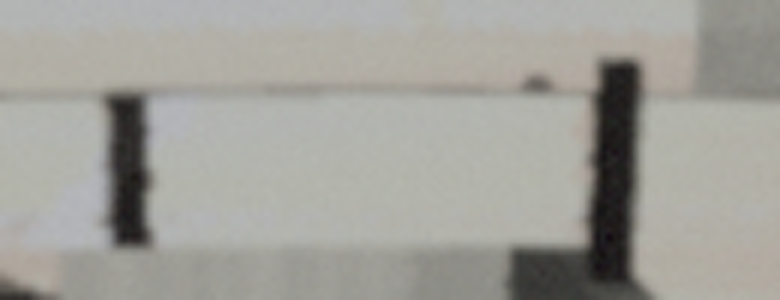

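The pointer at x≈618 fully covers the near mark. The arm has been still for about 2.5 s with a force of about 7 N, matching the spring's 6.6 N at 60 mm. Signing off.

```bash
python3 -c "
from plant import ctrl
print(ctrl.sign_off())"
```

```text
the job is handed in; nothing more can be done
None
```

The pusher is held with its pointers on the first (near) marks, and I handed the job in at about 9.3 s with the handle still gripped.

- **Which carton:** the one on the side shelf measured about 57 x 68 mm, so it is the short one. The tray carton measured about 106 x 70 mm, so it is the long one.
- **Pull:** I pinched the black crossbar from above with a 70 N grip. The tool travelled about 60.2 mm from the shut position.
- **Hold:** the arm then kept still for over 2.5 s, with the tool reading unchanged at (0.5061, -0.0034, 0.1008) m.
- **Last checks:** the wrist camera showed the pointer on the shelf side covering the near mark to within about 0.5 mm. The measured force was about 7 N, against about 6.6 N expected from the spring at 60 mm.
- **Less certain:** the gripper hid the pointer on the other flange in the final wrist view, and the arm hid it from the top camera. In the scene view it looked aligned just before a last 0.4 mm adjustment.
- **Other objects:** nothing else was touched. I did not take separate final measurements of the cartons, jar and can.

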